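Clamp a rocker bracket in the cam-lever fixture

ROBOT

A 6-joint arm with a two-finger parallel gripper is mounted at the origin on the work surface. World frame = base frame: x ahead of the robot, y to its left, z up, the work surface at z = 0. Lengths are in mm, angles in degrees, forces in N, time in s.
With the tool pointing down it reaches from about 350 to 850 mm from the base axis. Payload 8.1 kg.
Tool frame: the origin (TCP) lies at the very end of the fingers, on their centre line; the grasp point (between the pads) lies 19 mm behind it (r.grip_depth is the distance from the TCP to the grasp point, in mm); y points along the fingers, z is the direction in which the jaws open and shut, and the axes are right-handed (so a half turn about y gives the same grasp; the last joint's range is limited). The gripper opens to 85 mm and grips with 20 to 120 N. Pads are 22 mm wide; open, the fingers measure 114 mm over their backs; the gripper's body (76 mm by 85 mm) begins 54 mm behind the grasp point. The pads swing forward as they close: fully open they stand 13 mm farther back than shut.
Start: joints at [-81.498, 7.471, 85.268, -0, 87.261, -4.893], TCP at [139.026, -583.675, 200.892] pointing down, gripper open.
Joint ranges: [-169.43, 169.43], [-51.17, 129.36], [1.28, 143.12], [-76.62, 256.62], [0, 156.53], [-152.29, 152.29]. Speed limits (degrees/s): [136.94, 136.94, 159.86, 180, 180, 180].

INTERFACE

Orientations are given as [roll, pitch, yaw] about the fixed x, y, z axes, in that order (R = Rz(yaw) Ry(pitch) Rx(roll)).
In Python, from bench import readout, eyes, r gives the robot as it stands. The module is installed in compiled form; this text tells all that it offers.
- The arm moves only by the tool move_arm, never from a script. Its argument "motion" is text: rows parted by semicolons, each of 6 numbers parted by spaces: the shift along the world's x, y, z in cm, then the turn, a rotation vector about the world's x, y, z in degrees. A call has 1 to 10 rows; each row is the pose to reach, as a shift and turn from the pose commanded when the call began; what a row does not reach only later rows make up. A row lasts 1/12 s, in which the tool goes at most 41.7 mm and 7.16 degrees, less where a joint would pass 70% of its speed; a pose out of reach is approached as far as the arm can. A call with a gripper value outside its range is refused whole. "fingers" is the finger opening in cm, from 0 to 8.54, set as the call begins (left out, the last holds). The fingers move at their own pace and stop on an object; "squeeze" is the grip in N (left out, the last holds). Time passes only in rows, so rows that repeat a pose let the fingers close. It gives the time, the measured TCP pose, the force and the opening at its end, in the units of the state.
- readout.sense(): the state, without advancing time (a new reading comes with each control period).
- eyes.snapshot(name): name is "scene" or "top" or "wrist"; returns a dict with "image" (420x560x3 uint8, blue, green, red), "fx", "fy", "cx", "cy" (pixels), "world_to_cam" (4x4, takes a point from world to camera coordinates). Camera axes: x right, y down, z forward; pixel columns grow to the right and rows downward; lengths in mm; the calibration is good to about 2 mm. The wrist camera is an equidistant fisheye: a pixel r from the principal point sees the ray r / f radians off the axis. A picture is of the moment at which its call begins. There is no depth.
- r.hand_in(): hands the job in, once; it reports no verdict.
The state is a dict: "time": time; "joint_pos": joint angles; "qd": joint speeds; "joint_efforts": joint torques, N m; "tool_pos": TCP position; "tcp_rot": TCP orientation; "ft_force": force on the tool from outside, world axes, zero at the start; "wrist_torque": the same for the moment, N m; "finger_gap": finger opening in mm.
Only numpy, scipy, OpenCV 4.12 (cv2) and the standard library are available. Lean on these libraries where they do the work, as an engineer would, in place of code of your own. Each camera call takes 0.05 s, during which the arm holds its last target. There are 200 camera calls.

TASK

Slide the aluminium rocker bracket along the fixture until it is fully home against the yellow end stop, and press it there for a moment with about 15 N, without ramming it. Then swing the red-handled cam lever over its centre so that it snaps fully closed and clamps the bracket there. Don't force the lever or the stop, let go when done, and leave the valve, the spring and the socket alone.

Things in the scene. Friction and masses are not known exactly. Their poses are not given: they have to be found in the camera images.
- fixture: Fixed steel base plate 220 x 175 x 12 mm (x -105..115, y -110..65) with a slide channel along its +x. Origin on the bench top under the channel's centre line, z up. Blue fence left of the channel: face at y 22, x 0..65, top 34 mm above the bench. Right: two low blue guides, faces at y -22, from x -15 on, top 21; between them the jaw, behind it a blue housing, y -56..-36, x -15..45, top 28.
- stop: Yellow end stop across the channel, 22 x 46 x 24 mm, rigid, set at a different place each time (about x = 47..59 mm of the fixture). Origin at the foot (top of the base plate) of its front face, the one the bracket must touch; x points away from the bracket along the channel. The channel is greased; the little friction there (1 to 4 N, more if the push also bears down) is lost from a push.
- bracket: Loose aluminium rocker bracket lying in the channel, about 0.35 kg: base 70 (x) x 40 (y) x 24 (z) mm, a 28 mm wide bored saddle on its middle, 54 high overall. Origin: centre of the underside; x towards the stop. Starts 15 to 55 mm short of the stop, 4 mm of sideways play. Home: its end face touches the stop, origin 35 mm before the stop's face. Push on its free -x end face.
- jaw: Brass clamp jaw, 34 mm along the channel, 16 mm high, on the channel's right side. Origin at the centre of its pressing face. The lever drives it about 8 mm in fixture +y; it is sprung (9 N/mm) and presses the bracket against the fence with about 18 N when the lever is closed.
- lever (a joint): Cam lever angle, rad, growing clockwise from above. 0 = open, grip towards fixture -y; 1.6 = closed on its end stop, grip towards fixture -x. At angle a the grip is at pivot + 100 mm * (-sin a, -cos a) in fixture x, y. Starts near 0. Push needed at the grip rises to about 9 N near 0.65, falls to nothing at centre (1.2); beyond that it snaps shut by itself, before it it springs back.
- pivot (a point): Pivot axis (vertical) of the cam lever, at fixture x = 15, y = -74 mm, 26 mm above the bench.
- grip (a point): Middle of the exposed part of the lever's upright red grip: a plastic post 16 mm in diameter, from 38 to 78 mm above the bench, 100 mm from the pivot. Its origin lies on the post's axis, 60 mm above the bench. The flat steel lever arm below it is 14 mm wide, 28 to 38 mm above the bench.
- handle: The whole lever arm with its red grip, rigid; origin on the pivot axis, 26 mm above the bench; its -y axis points along the arm towards the grip.
- valve: Bystander: engine valve standing on its 38 mm head, stem 8 mm, 85 mm high. Origin at its underside.
- coil: Bystander: valve spring standing upright, 32 mm diameter, 45 mm high. Origin at its underside.
- socket: Bystander: steel socket standing upright with a red band, 30 mm diameter, 40 mm high. Origin at its underside.
Not all that is in view belongs to the job. Leave any orange or purple look-alike of the bracket alone.

How it is judged (in metres and radians):
On the way, in this order (a step that is already met when the one before it is completed fails the run):
1. the bracket is pressed home against the end stop (over 9 N, face within 2 mm) while the lever is still open (contact force between bracket and stop above 9 N and x of bracket in the frame of stop above -0.037 m and value of joint lever below 0.9 rad), for 0.2 s.
2. the lever has snapped over centre and clamps the bracket (value of joint lever above 1.5 rad and contact force between jaw and bracket above 8 N), for 0.2 s.
At the end, for the whole second after the job is handed in: The lever is closed past centre (over 1.5 rad), the jaw presses the bracket with over 8 N, and the bracket lies flat, in line with the channel (0.04 rad), at rest, its end face within 2 mm of the stop (all of step 2 and x of bracket in the frame of stop above -0.037 m and angle between the x axis of bracket and the x axis of fixture, either way round below 0.04 rad and angle between bracket's own z axis and vertical below 0.05 rad and linear speed of bracket below 0.01 m/s); the robot touches nothing.
It fails at once if the bracket is rammed against the stop (over 30 N) (contact force between bracket and stop above 30 N).
It fails at once if the lever is forced (over 25 N from the gripper) (contact force between any of the fingers, the arm and handle above 25 N).
It fails at once if a bystander is moved by over 20 mm or tipped (distance of any of valve, coil, socket from where it was at the start of the episode above 0.02 m or angle between any of valve, coil, socket's own z axis and vertical above 0.4 rad).
It also fails if it takes over 58 s, if anything falls off the work surface, if the arm or the gripper's body presses on something with over 40 N, if the wrist force passes 120 N, or if a joint passes its speed limit or range.

## Working session

There is one attempt and no reset: what is moved stays moved. The work goes in short steps, Python scripts to look and compute and a tool call to move; the robot and the scene stay as the last step left them, time stands still between calls to the robot, and variables do not carry over. Pictures are saved under pics/ and viewed, about 8 in all and at most 12, crops included, and the job is handed in when it is done.

Besides the shell and the picture viewer there is one more tool, called after "Request:" as a command line: name --argument value ..., lists and objects as JSON in quotes. move_arm: Moves the arm, as the interface text tells. Its arguments: {"type":"object","properties":{"motion":{"type":"string"},"fingers":{"type":"number"},"squeeze":{"type":"number"}},"required":["motion"]}

```bash
mkdir -p pics; python3 - <<'E'
from bench import readout, eyes, r
import cv2,pickle
print(readout.sense())
d={}
for n in("scene","top"):
    s=eyes.snapshot(n); d[n]=s; cv2.imwrite(f"pics/{n}0.png",s["image"]); print(n,s["fx"],s["cx"],s["cy"],s["world_to_cam"].round(3).tolist())
pickle.dump(d,open("s0.pkl","wb"))
E
```

```text
{'time': 0.0, 'joint_pos': array([-8.14967690e+01,  7.51550221e+00,  8.53305011e+01, -7.16011200e-04,
        8.72609360e+01, -4.89211365e+00]), 'qd': array([-0.04825731,  0.00673117,  0.04290625, -0.09298574,  0.04299516,
        0.00644638]), 'joint_efforts': array([-1.06672313e-03, -5.69401538e+01, -5.00544047e+01, -6.54502244e-06,
        1.51129958e-02, -1.01761833e-05]), 'tool_pos': array([ 138.93702333, -583.06285132,  199.82866259]), 'tcp_rot': array([-9.01066107e+01,  8.40723204e-03, -1.66604628e+02]), 'ft_force': array([ 0.79252316, -1.10333132, -0.08558633]), 'wrist_torque': array([-0.00308998,  0.01565569,  0.02650868]), 'finger_gap': 85.33533391387614}
scene 487.50907575056226 289.9565704736561 207.90291032069092 [[-0.537, 0.844, -0.008, 254.949], [0.604, 0.378, -0.702, -312.396], [-0.589, -0.381, -0.713, 1123.637], [0.0, 0.0, 0.0, 1.0]]
top 495.3183222263279 278.12724905539056 209.55386049100153 [[-0.003, -1.0, 0.004, 30.873], [-0.982, 0.003, -0.189, 567.213], [0.189, -0.005, -0.982, 827.881], [0.0, 0.0, 0.0, 1.0]]
```

View pics/scene0.png

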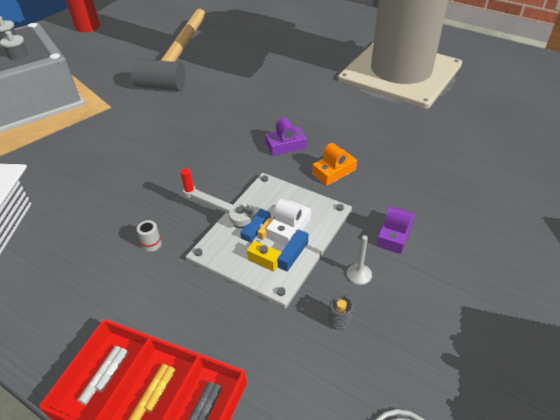

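View pics/top0.png

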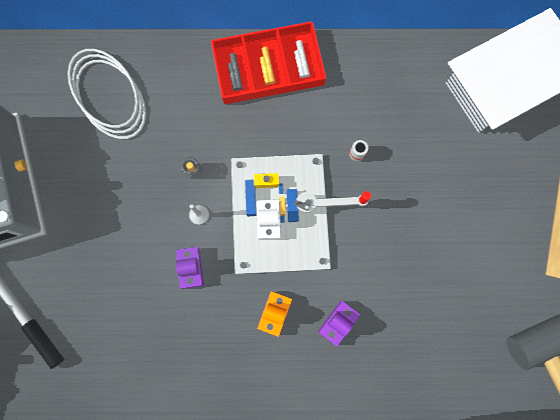

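The top view shows the plate at about (232..330, 154..273), the yellow stop at (266,180), the bracket at (268,220) and the red grip at (365,198). The fixture's x axis points up in the image, close to world x. The purple and orange decoys are off the plate. Next I'll measure these.

```bash
cat > h.py <<'E'
import numpy as np, cv2
def ray(s,uv,z):
    uv=np.atleast_2d(np.asarray(uv,float)); T=np.asarray(s["world_to_cam"]); R,t=T[:3,:3],T[:3,3]
    d=np.c_[(uv[:,0]-s["cx"])/s["fx"],(uv[:,1]-s["cy"])/s["fy"],np.ones(len(uv))]@R; c=-R.T@t
    return (c+d*((z-c[2])/d[:,2])[:,None])[:,:2]
def proj(s,P):
    T=np.asarray(s["world_to_cam"]);p=np.atleast_2d(P)@T[:3,:3].T+T[:3,3]
    return np.c_[s["fx"]*p[:,0]/p[:,2]+s["cx"],s["fy"]*p[:,1]/p[:,2]+s["cy"]]
E
python3 - <<'E'
import pickle
from h import *
d=pickle.load(open("s0.pkl","rb"))
for n in d:
    s=d[n]; im=s["image"]; hsv=cv2.cvtColor(im,cv2.COLOR_BGR2HSV)
    m=((hsv[...,1]<40)&(hsv[...,2]>150)).astype(np.uint8)
    m=cv2.morphologyEx(m,cv2.MORPH_OPEN,np.ones((9,9)) if n=="top" else np.ones((11,11)))
    box=(200,130,150,170) if n=="top" else (170,160,200,150)
    mm=np.zeros_like(m);x,y,w,h=box;mm[y:y+h,x:x+w]=m[y:y+h,x:x+w]
    cs,_=cv2.findContours(mm,cv2.RETR_EXTERNAL,cv2.CHAIN_APPROX_NONE);c=max(cs,key=cv2.contourArea)
    W=ray(s,c[:,0],12); q=cv2.minAreaRect(W.astype(np.float32)); print(n,"plate",q,cv2.boxPoints(q).round(1).tolist())
    for nm,mk in(("yellow",cv2.inRange(hsv,(22,150,120),(32,255,255))),("red",cv2.inRange(hsv,(0,170,90),(6,255,255))|cv2.inRange(hsv,(174,170,90),(180,255,255)))):
        b=np.zeros_like(m); x,y,w,h=(150,130,230,150) if nm=="red" else box; b[y:y+h,x:x+w]=mk[y:y+h,x:x+w]
        cs,_=cv2.findContours(b,cv2.RETR_EXTERNAL,cv2.CHAIN_APPROX_NONE)
        for c in cs:
            if cv2.contourArea(c)>20: print(nm,cv2.contourArea(c),cv2.boundingRect(c), c[:,0].mean(0))
im=d["top"]["image"][145:285,215:385]; cv2.imwrite("pics/c1.png",cv2.resize(im,None,fx=4.5,fy=4.2,interpolation=cv2.INTER_CUBIC))
E
```

```text
scene plate ((571.0328369140625, 29.675399780273438), (219.69418334960938, 176.8546905517578), 2.8544721603393555) [[456.8999938964844, 112.5], [465.70001220703125, -64.0999984741211], [685.0999755859375, -53.20000076293945], [676.2999877929688, 123.5]]
yellow 499.5 (247, 241, 34, 30) [263.2815534  254.97087379]
red 167.5 (181, 169, 12, 23) [186.8490566  179.77358491]
top plate ((570.6973266601562, 27.106246948242188), (219.16871643066406, 175.5935516357422), 2.769132375717163) [[457.0, 109.5], [465.5, -65.9000015258789], [684.4000244140625, -55.29999923706055], [675.9000244140625, 120.0999984741211]]
yellow 305.5 (254, 173, 25, 15) [265.83098592 180.        ]
red 85.0 (359, 191, 12, 13) [364.6        197.06666667]
```

View pics/c1.png

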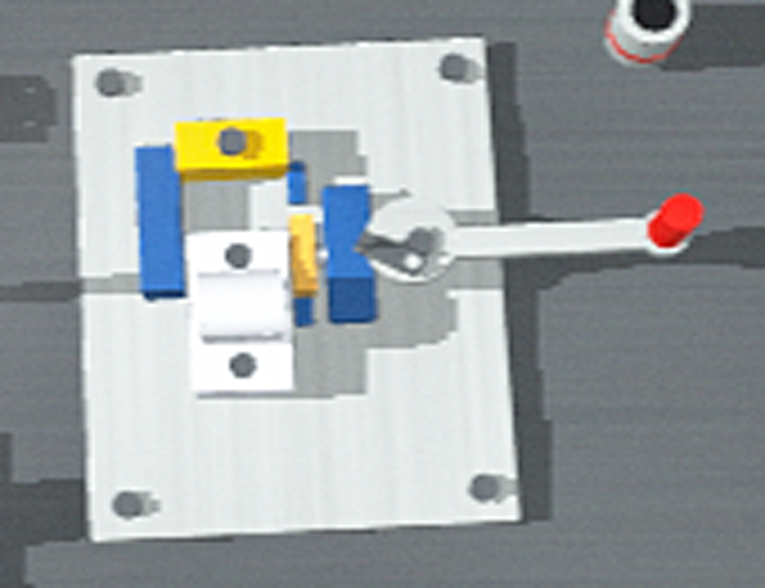

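The crop shows the stop front foot at about (230,180), the bracket's rear edge at about (243,392), its right side at x=294 and its left side at 190. The lever is open, with the grip top at (683,208).

```bash
cat >> h.py <<'E'
a=np.radians(2.8);RF=np.array([[np.cos(a),-np.sin(a)],[np.sin(a),np.cos(a)]]);OF=np.array([570.9,28.4])-RF@[5,-22.5]
def tofix(w): return (np.atleast_2d(w)-OF)@RF
def toworld(f): return np.atleast_2d(f)@RF.T+OF
E
python3 - <<'E'
import pickle
from h import *
d=pickle.load(open("s0.pkl","rb"));s=d["top"]
print("origin",OF)
def c(n,u,v,z): print(n,z,tofix(ray(s,[u/4.5+215,v/4.2+145],z)).round(1))
c("stopfoot",230,180,12);c("stopfronttop",230,168,36);c("stopbacktop",230,120,36)
for z in(12,36): c("brkrear",243,392,z)
c("brkfront top",238,232,36)
c("brk R",294,350,36);c("brk L",190,350,36)
c("griptop",683,208,78);c("gripbase",665,240,38)
print("world grip a=0.0", toworld([15,-174]),"rear",toworld([-60,0]))
for z in (36,12,54): print(z, proj(d["scene"],np.r_[toworld([15,0])[0],z]))
# bystanders
c("socket",655,12,40)
E
```

```text
origin [564.80684949  50.62888924]
stopfoot 12 [[52.3 -1.8]]
stopfronttop 36 [[51.9 -2.2]]
stopbacktop 36 [[73.6 -3.3]]
brkrear 12 [[-43.6  -2.5]]
brkrear 36 [[-46.8  -2.7]]
brkfront top 36 [[23.2 -4.1]]
brk R 36 [[-29.7 -24. ]]
brk L 36 [[-27.6  17.6]]
griptop 78 [[  15.5 -177. ]]
gripbase 38 [[  10.3 -176.4]]
world grip a=0.0 [[ 588.2888015  -122.43063211]] rear [[504.87848125  47.69790305]]
36 [[281.27513902 229.11094491]]
12 [[281.59424338 239.5176655 ]]
54 [[281.02591933 220.98332297]]
socket 40 [[ 112.7 -180.7]]
```

Request:
move_arm --motion "35.1 62.8 0 0 0 -10.6;35.1 62.8 0 0 0 -10.6;35.1 62.8 0 0 0 -10.6;35.1 62.8 0 0 0 -10.6;35.1 62.8 0 0 0 -10.6;35.1 62.8 0 0 0 -10.6;35.1 62.8 0 0 0 -10.6;35.1 62.8 0 0 0 -10.6;35.1 62.8 0 0 0 -10.6;35.1 62.8 0 0 0 -10.6" --fingers 0 --squeeze 40

```text
time: 0.93
tool_pos: [342.6, -218.0, 200.6]
tcp_rot: [-90.0, 0.0, -177.2]
ft_force: [0.9, -0.6, -0.3]
finger_gap: 0.1
```

Request:
move_arm --motion "14.7 26.2 0 0 0 0;14.7 26.2 0 0 0 0;14.7 26.2 0 0 0 0;14.7 26.2 0 0 0 0;14.7 26.2 0 0 0 0;14.7 26.2 0 0 0 0;14.7 26.2 0 0 0 0;14.7 26.2 0 0 0 0;14.7 26.2 -8 0 0 0;14.7 26.2 -8 0 0 0"

```text
time: 1.77
tool_pos: [491.6, 43.2, 121.9]
tcp_rot: [-90.0, 0.3, -177.1]
ft_force: [0.8, -0.6, -1.2]
finger_gap: 0.2
```

Request:
move_arm --motion "0 0 -4 0 0 0;0 0 -7 0 0 0;0 0 -9 0 0 0;0 0 -10 0 0 0;0 0 -10 0 0 0;0 0 -10 0 0 0"

```text
time: 2.27
tool_pos: [489.4, 41.9, 21.3]
tcp_rot: [-90.0, -0.0, -177.2]
ft_force: [-0.5, 0.5, 0.6]
finger_gap: 0.3
```

```bash
python3 - <<'E'
from bench import eyes,readout
from h import *
a=eyes.snapshot("top")["image"][145:295,215:385];b=eyes.snapshot("scene")["image"][150:310,170:370]
f=lambda i:cv2.resize(i,(400,400),interpolation=cv2.INTER_CUBIC)
cv2.imwrite("pics/c2.png",np.hstack([f(a),f(b)]))
q=readout.sense();print(q["tool_pos"],q["ft_force"],tofix(q["tool_pos"][:2]))
E
```

```text
[490.99509141  41.92119671  22.89157043] [ 0.50377512  0.99392367 -0.1960295 ] [[-74.14900575  -5.09160935]]
```

View pics/c2.png

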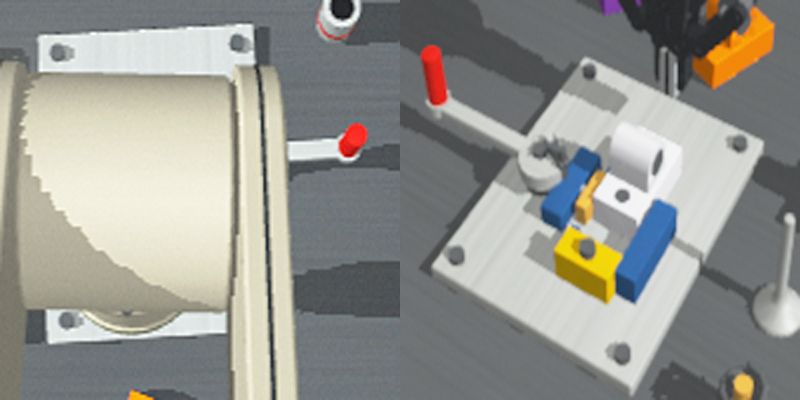

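The closed fingers stand behind the bracket's rear face, inside the plate, and the lever is still open at left.

Request:
move_arm --motion "0.4 0.2 0 0 0 0;0.8 0.2 0 0 0 0;1.1 0.25 0 0 0 0;1.3 0.25 0 0 0 0;1.5 0.25 0 0 0 0;1.7 0.3 0 0 0 0;1.9 0.3 0 0 0 0;2.1 0.3 0 0 0 0;2.3 0.3 0 0 0 0;2.5 0.3 0 0 0 0"

```text
time: 3.2
tool_pos: [514.4, 45.0, 20.8]
tcp_rot: [-90.0, -0.0, -177.2]
ft_force: [0.3, 0.0, 0.2]
finger_gap: -0.2
```

Request:
move_arm --motion "0.15 0 0 0 0 0;0.3 0 0 0 0 0;0.45 0.02 0 0 0 0;0.6 0.03 0 0 0 0;0.75 0.03 0 0 0 0;0.9 0.04 0 0 0 0;1.0 0.05 0 0 0 0;1.1 0.05 0 0 0 0"

```text
time: 3.87
tool_pos: [525.4, 45.6, 20.9]
tcp_rot: [-90.0, 0.0, -177.2]
ft_force: [-0.1, 0.6, -1.1]
finger_gap: 0.2
```

```bash
python3 - <<'E'
from bench import eyes,readout
from h import *
b=eyes.snapshot("scene")["image"][150:310,170:370]
cv2.imwrite("pics/c3.png",cv2.resize(b,(640,512),interpolation=cv2.INTER_CUBIC))
q=readout.sense();print(q["tool_pos"],q["ft_force"],tofix(q["tool_pos"][:2]))
E
```

```text
[525.57731968  45.52223171  20.92086716] [0.58093335 0.13434998 0.40811344] [[-39.43215418  -3.18420738]]
```

View pics/c3.png

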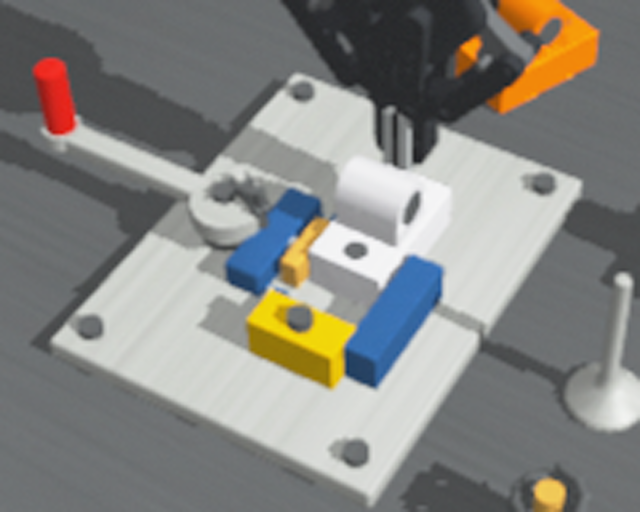

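The picture shows the fingers right behind the saddle, and the bracket hole at about (356,250). I can't tell whether it has moved, so I'll compare numerically.

```bash
python3 - <<'E'
import pickle
from bench import eyes,readout
from h import *
d=pickle.load(open("s0.pkl","rb"));a=d["scene"]["image"];s=eyes.snapshot("scene");b=s["image"]
A=cv2.cvtColor(a,cv2.COLOR_BGR2GRAY);B=cv2.cvtColor(b,cv2.COLOR_BGR2GRAY)
t=A[220:242,268:300];m=cv2.matchTemplate(B[200:265,245:325],t,cv2.TM_CCOEFF_NORMED);_,v,_,l=cv2.minMaxLoc(m);print("front part moved px",l[0]+245-268,l[1]+200-220,v)
p=readout.sense()["tool_pos"]; print("tcp px",proj(s,p),proj(s,p+[0,0,40]))
for f in(23,27,31,35,40,52): print(f,proj(s,np.r_[toworld([f,-2])[0],36]).round(1))
for f in(-46,-40): print(f,[proj(s,np.r_[toworld([f,y])[0],36]).round(1) for y in (-22,18)])
c=np.hstack([cv2.resize(i[170:270,240:320],(400,500),interpolation=cv2.INTER_CUBIC) for i in(a,b)]);cv2.imwrite("pics/c4.png",c)
E
```

```text
front part moved px 0 0 0.999591052532196
tcp px [[296.96942149 212.65033188]] [[297.03086671 194.66926909]]
23 [[277.4 232.1]]
27 [[276.1 233.8]]
31 [[274.7 235.6]]
35 [[273.3 237.3]]
40 [[271.6 239.6]]
52 [[267.3 245. ]]
-46 [array([[288.7, 199.5]]), array([[310.7, 208.1]])]
-40 [array([[286.8, 201.8]]), array([[308.9, 210.5]])]
```

View pics/c4.png

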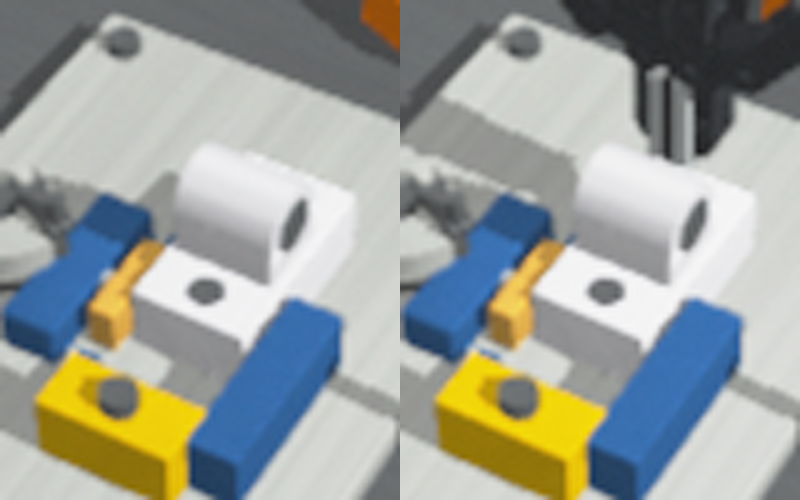

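The bracket hasn't moved. The fingertips show about 10 px above the projected TCP, so I need to see whether they are behind the base or above it.

```bash
python3 - <<'E'
from bench import eyes,readout
from h import *
s=eyes.snapshot("scene");w=eyes.snapshot("wrist")
p=readout.sense()["tool_pos"];u=proj(s,p)[0]
b=cv2.resize(s["image"][180:220,275:325],(500,400),interpolation=cv2.INTER_NEAREST);cv2.circle(b,(int((u[0]-275)*10),int((u[1]-180)*10)),4,(0,0,255),-1)
cv2.imwrite("pics/c5.png",np.hstack([b,cv2.resize(w["image"],(300,400))[:, :]])[:, :])
print(w["fx"],w["cx"],w["cy"])
T=w["world_to_cam"];R=T[:3,:3];print("cam",-R.T@T[:3,3],R[2])
E
```

```text
325.19226210127806 283.6032856284543 204.26896332573318
cam [607.37159175  48.93151827 194.46246561] [-0.31862543 -0.0150586  -0.94776108]
```

View pics/c5.png

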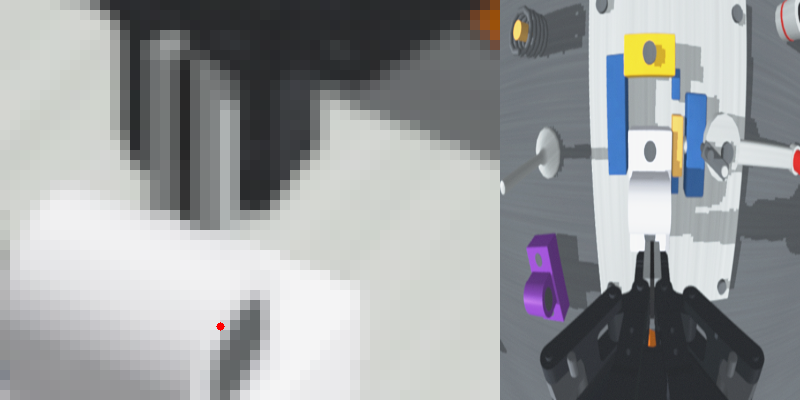

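The wrist view shows the fingertips overlapping the base top (shown px (652,237), rear edge at about y=250). That puts the real finger ends above the reported TCP. I'll back off and touch the plate gently to calibrate the height.

Request:
move_arm --motion "-1.5 -0.1 0 0 0 0;-3.2 -0.15 0 0 0 0;-3.6 -0.2 -0.3 0 0 0;-3.6 -0.2 -0.5 0 0 0;-3.6 -0.2 -0.6 0 0 0;-3.6 -0.2 -0.7 0 0 0;-3.6 -0.2 -0.75 0 0 0;-3.6 -0.2 -0.8 0 0 0"

```text
time: 4.73
tool_pos: [489.8, 43.5, 12.9]
tcp_rot: [-90.0, 0.0, -177.2]
ft_force: [0.5, 0.2, -0.0]
finger_gap: -0.2
```

Request:
move_arm --motion "0 0 -0.1 0 0 0;0 0 -0.2 0 0 0;0 0 -0.25 0 0 0;0 0 -0.3 0 0 0;0 0 -0.3 0 0 0"

```text
time: 5.15
tool_pos: [489.2, 43.5, 9.7]
tcp_rot: [-90.0, -0.0, -177.2]
ft_force: [-0.6, 0.3, 0.1]
finger_gap: -0.4
```

Request:
move_arm --motion "0 0 -0.1 0 0 0;0 0 -0.2 0 0 0;0 0 -0.3 0 0 0;0 0 -0.4 0 0 0;0 0 -0.5 0 0 0;0 0 -0.5 0 0 0"

```text
time: 5.65
tool_pos: [489.1, 43.5, 4.6]
tcp_rot: [-90.0, -0.0, -177.2]
ft_force: [0.3, -0.0, -0.2]
finger_gap: 0.5
```

Request:
move_arm --motion "0 0 -0.1 0 0 0;0 0 -0.2 0 0 0;0 0 -0.3 0 0 0;0 0 -0.4 0 0 0;0 0 -0.5 0 0 0;0 0 -0.5 0 0 0"

```text
time: 6.15
tool_pos: [489.1, 43.5, -0.4]
tcp_rot: [-90.0, -0.0, -177.2]
ft_force: [0.2, -0.0, 0.1]
finger_gap: 0.4
```

```bash
python3 - <<'E'
from bench import eyes,readout
from h import *
s=eyes.snapshot("scene");w=eyes.snapshot("wrist")
q=readout.sense();p=q["tool_pos"];u=proj(s,p)[0];print(p,q["ft_force"],u)
b=cv2.resize(s["image"][170:220,275:325],(480,480),interpolation=cv2.INTER_NEAREST);cv2.circle(b,(int((u[0]-275)*9.6),int((u[1]-170)*9.6)),4,(0,0,255),-1)
cv2.imwrite("pics/c6.png",np.hstack([b,cv2.resize(w["image"][220:320,250:320],(320,480))]))
E
```

```text
[ 4.89223424e+02  4.35469225e+01 -2.00530255e-01] [0.00885318 0.09046677 0.1151126 ] [307.31881024 207.7741851 ]
```

View pics/c6.png

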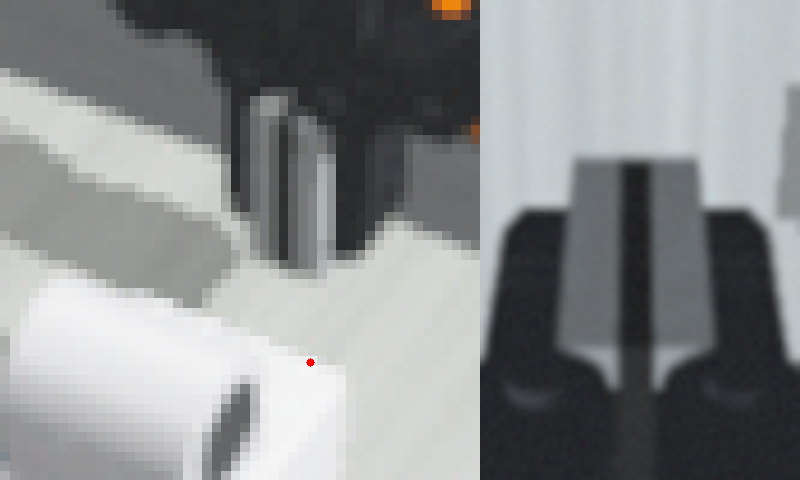

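Both views agree that the real fingertips are about 29 mm (±5) above the reported TCP. The scene shows the tip at c6 (295,270) against the projected TCP at (310,362). I'll keep lowering gently.

Request:
move_arm --motion "0 0 -0.2 0 0 0;0 0 -0.4 0 0 0;0 0 -0.6 0 0 0;0 0 -0.7 0 0 0;0 0 -0.8 0 0 0;0 0 -0.8 0 0 0"

```text
time: 6.75
tool_pos: [489.1, 43.5, -8.4]
tcp_rot: [-90.0, -0.0, -177.2]
ft_force: [-0.7, -0.4, -0.3]
finger_gap: -0.2
```

Request:
move_arm --motion "0 0 -0.1 0 0 0;0 0 -0.2 0 0 0;0 0 -0.25 0 0 0;0 0 -0.3 0 0 0;0 0 -0.3 0 0 0"

```text
time: 7.17
tool_pos: [489.2, 43.6, -11.2]
tcp_rot: [-90.0, -0.0, -177.2]
ft_force: [0.6, 0.2, 0.3]
finger_gap: 0.1
```

Request:
move_arm --motion "0.4 0.02 0 0 0 0;0.8 0.04 0 0 0 0;1.1 0.05 0 0 0 0;1.3 0.06 0 0 0 0;1.5 0.07 0 0 0 0;1.7 0.08 0 0 0 0;1.9 0.09 0 0 0 0;2.1 0.1 0 0 0 0;2.3 0.11 0 0 0 0;2.5 0.12 0 0 0 0"

```text
time: 8.0
tool_pos: [514.3, 44.8, -11.2]
tcp_rot: [-90.0, -0.0, -177.2]
ft_force: [-1.4, 0.0, 0.3]
finger_gap: -0.2
```

```bash
cat > mv.py <<'E'
import pickle
from bench import eyes,readout
from h import *
from scipy.optimize import minimize_scalar
d=pickle.load(open("s0.pkl","rb"));A=cv2.cvtColor(d["scene"]["image"],cv2.COLOR_BGR2GRAY)
B=cv2.cvtColor(eyes.snapshot("scene")["image"],cv2.COLOR_BGR2GRAY)
up=lambda i:cv2.resize(i,None,fx=4,fy=4,interpolation=cv2.INTER_CUBIC)
t=up(A[195:240,274:300]);m=cv2.matchTemplate(up(B[185:275,250:320]),t,cv2.TM_CCOEFF_NORMED);_,v,_,l=cv2.minMaxLoc(m)
du=l[0]/4+250-274;dv=l[1]/4+185-195
print("px",du,dv,"score",round(v,3),"approx mm",dv/.441,du/-.345)
q=readout.sense();print(q["tool_pos"],q["ft_force"])
E
python3 mv.py
```

```text
px -1.75 3.0 score 0.816 approx mm 6.802721088435374 5.072463768115942
[514.76240252  44.72853804 -11.09096054] [0.36976272 0.21710776 0.05240953]
```

The bracket is moving (about 6 mm so far), with roughly 22 mm to go.

Request:
move_arm --motion "0.2 0.01 0 0 0 0;0.4 0.02 0 0 0 0;0.6 0.03 0 0 0 0;0.8 0.04 0 0 0 0;1.0 0.05 0 0 0 0;1.2 0.06 0 0 0 0;1.35 0.07 0 0 0 0;1.5 0.08 0 0 0 0;1.6 0.08 0 0 0 0"

```text
time: 8.8
tool_pos: [530.5, 45.6, -11.1]
tcp_rot: [-90.0, 0.0, -177.2]
ft_force: [-1.4, 0.1, 0.1]
finger_gap: 0.1
```

Request:
move_arm --motion "0.08 0 0 0 0 0;0.16 0.01 0 0 0 0;0.24 0.01 0 0 0 0;0.32 0.02 0 0 0 0"

```text
time: 9.13
tool_pos: [533.6, 45.7, -11.1]
tcp_rot: [-90.0, 0.0, -177.2]
ft_force: [-0.9, 0.0, -0.3]
finger_gap: 0.1
```

```bash
python3 mv.py
```

```text
px -8.25 11.25 score 0.79 approx mm 25.510204081632654 23.91304347826087
[533.76705718  45.75145358 -11.01806339] [-0.02396197 -0.27824325  0.05792511]
```

Slow final approach: 0.5 mm per row, checking the force.

Request:
move_arm --motion "0.05 0 0 0 0 0;0.1 0.01 0 0 0 0;0.15 0.01 0 0 0 0"

```text
time: 9.43
tool_pos: [535.0, 45.8, -11.1]
tcp_rot: [-90.0, -0.0, -177.2]
ft_force: [-0.7, -0.2, -1.4]
finger_gap: -0.3
```

Request:
move_arm --motion "0.04 0 0 0 0 0;0.08 0 0 0 0 0;0.12 0.01 0 0 0 0"

```text
time: 9.68
tool_pos: [536.2, 45.9, -11.1]
tcp_rot: [-90.0, -0.0, -177.2]
ft_force: [-1.3, -0.2, 0.1]
finger_gap: -0.2
```

Request:
move_arm --motion "0.04 0 0 0 0 0;0.08 0 0 0 0 0"

```text
time: 9.85
tool_pos: [536.4, 45.9, -11.3]
tcp_rot: [-90.0, -0.1, -177.2]
ft_force: [-4.7, -0.2, 2.3]
finger_gap: -0.2
```

Request:
move_arm --motion "0.04 0 0 0 0 0;0.08 0.01 0 0 0 0"

```text
time: 10.02
tool_pos: [536.3, 46.0, -11.7]
tcp_rot: [-90.0, -0.2, -177.2]
ft_force: [-7.6, -0.8, 3.6]
finger_gap: 0.1
```

Request:
move_arm --motion "0.04 0 0.01 0 0 0;0.08 0 0.02 0 0 0;0.1 0 0.03 0 0 0;0.1 0 0.03 0 0 0"

```text
time: 10.35
tool_pos: [536.3, 46.0, -11.8]
tcp_rot: [-90.0, -0.3, -177.2]
ft_force: [-11.0, -0.2, 5.7]
finger_gap: 0.1
```

Request:
move_arm --motion "0.05 0 0.02 0 0 0;0.1 0 0.04 0 0 0;0.13 0 0.05 0 0 0;0.13 0 0.05 0 0 0;0.13 0 0.05 0 0 0;0.13 0 0.05 0 0 0"

```text
time: 10.85
tool_pos: [536.2, 46.0, -11.7]
tcp_rot: [-90.0, -0.4, -177.2]
ft_force: [-14.7, -1.5, 7.4]
finger_gap: -0.1
```

Request:
move_arm --motion "0.04 0 0.02 0 0 0;0.07 0 0.04 0 0 0;0.07 0 0.04 0 0 0;0.07 0 0.04 0 0 0;0.07 0 0.04 0 0 0;0.07 0 0.04 0 0 0"

```text
time: 11.35
tool_pos: [536.1, 46.0, -11.7]
tcp_rot: [-90.0, -0.5, -177.2]
ft_force: [-16.8, -1.7, 7.2]
finger_gap: 0.0
```

```bash
python3 mv.py
```

```text
px -9.25 12.75 score 0.784 approx mm 28.91156462585034 26.811594202898554
[536.15409864  46.014447   -11.72135821] [-16.55431543  -0.72761784   7.13711645]
```

Pressed at about 16.7 N with the bracket home (it travelled about 28 mm, as expected). Now I'll release and go to the lever.

Request:
move_arm --motion "-0.3 0 0 0 0 0;-0.6 0 0 0 0 0;-1.2 0 0 0 0 0;-2 0 0.5 0 0 0;-2.5 0 3 0 0 0;-2.5 0 6.5 0 0 0;-2.5 0 10 0 0 0;-2.5 0 13 0 0 0;-2.5 0 13 0 0 0;-2.5 0 13 0 0 0"

```text
time: 12.23
tool_pos: [518.2, 46.0, 123.3]
tcp_rot: [-90.0, 0.4, -177.2]
ft_force: [-0.4, -0.6, -0.9]
finger_gap: 0.1
```

```bash
python3 - <<'E'
from bench import readout
q=readout.sense();print(q["joint_pos"],q["tool_pos"],q["ft_force"])
E
python3 mv.py
```

```text
[-5.72153814e-01 -2.43976893e+00  1.03692292e+02  1.36768451e-03
  7.83591613e+01  8.66300360e+01] [518.19328291  46.03695952 123.27176635] [-0.41561434 -0.64661072 -0.93656228]
px -9.0 12.5 score 0.906 approx mm 28.34467120181406 26.086956521739133
[516.59089046  46.03280455 121.02267679] [-0.13892019  0.42512711 -0.18939266]
```

Request:
move_arm --motion "10.6 -16.9 0 0 0 60;10.6 -16.9 0 0 0 60;10.6 -16.9 0 0 0 60;10.6 -16.9 0 0 0 60;10.6 -16.9 0 0 0 60;10.6 -16.9 0 0 0 60;10.6 -16.9 0 0 0 60;10.6 -16.9 0 0 0 60;10.6 -16.9 0 0 0 60;10.6 -16.9 0 0 0 60"

```text
time: 13.12
tool_pos: [620.5, -122.8, 117.5]
tcp_rot: [-90.2, -0.0, -117.1]
ft_force: [-0.1, -0.4, -0.1]
finger_gap: -0.4
```

Request:
move_arm --motion "0 0 0 0 0 60;0 0 0 0 0 60;0 0 0 0 0 60;0 0 0 0 0 60;0 0 0 0 0 60;0 0 0 0 0 60;0 0 0 0 0 60;0 0 0 0 0 60;0 0 0 0 0 60;0 0 0 0 0 60"

```text
time: 13.95
tool_pos: [621.0, -122.6, 118.5]
tcp_rot: [-90.1, 0.1, -57.2]
ft_force: [0.3, 1.1, -0.2]
finger_gap: -0.1
```

Request:
move_arm --motion "0 0 0 0 0 60;0 0 0 0 0 60;0 0 0 0 0 60;0 0 0 0 0 60;0 0 0 0 0 60;0 0 0 0 0 60;0 0 0 0 0 60;0 0 0 0 0 60;0 0 0 0 0 60;0 0 0 0 0 60"

```text
time: 14.78
tool_pos: [621.2, -122.7, 119.0]
tcp_rot: [-90.0, 0.1, 2.7]
ft_force: [0.1, 0.1, -0.2]
finger_gap: -0.0
```

Request:
move_arm --motion "0 0 -4 0 0 0;0 0 -7.5 0 0 0;0 0 -9 0 0 0;0 0 -9.7 0 0 0;0 0 -9.7 0 0 0;0 0 -9.7 0 0 0"

```text
time: 15.28
tool_pos: [622.2, -123.1, 23.7]
tcp_rot: [-90.0, -0.0, 2.7]
ft_force: [-0.3, -0.9, 0.3]
finger_gap: 0.1
```

```bash
python3 - <<'E'
from bench import eyes,readout
from h import *
s=eyes.snapshot("scene");w=eyes.snapshot("wrist");t=eyes.snapshot("top")
q=readout.sense();print(q["tool_pos"],q["ft_force"])
cv2.imwrite("pics/c7.png",np.hstack([cv2.resize(s["image"][130:290,130:330],(400,320),interpolation=cv2.INTER_CUBIC),cv2.resize(w["image"],(400,320))]))
E
```

```text
[ 623.59756348 -123.46058768   25.50209097] [-0.21929202  0.02634025  0.63148314]
```

View pics/c7.png

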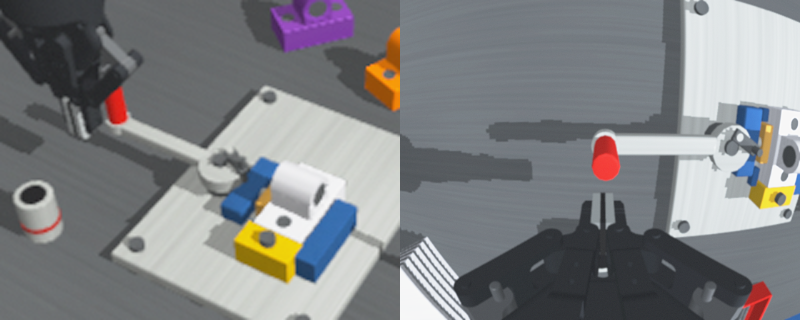

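The picture shows the closed fingers (c7 (78,135)) on the +x side of the red grip, in line with it. The bracket sits against the stop and the socket is clear. Next, the arc waypoints.

```bash
python3 - <<'E'
from h import *
O=np.array([564.8,48.3]);p0=np.array([623,-123.3])
for a in np.arange(0,1.41,.07):
    g=np.array([15,-74])+100*np.array([-np.sin(a),-np.cos(a)]);t=np.array([-np.cos(a),np.sin(a)])
    w=O+RF@(g-17*t); print(round(a,2),((w-p0)/10).round(2),-round(np.degrees(a),1),w.round(1))
E
```

```text
0.0 [-1.77 -0.06] -0.0 [ 605.3 -123.9]
0.07 [-2.47 -0.19] -4.0 [ 598.3 -125.2]
0.14 [-3.18 -0.27] -8.0 [ 591.2 -126. ]
0.21 [-3.89 -0.3 ] -12.0 [ 584.1 -126.3]
0.28 [-4.6  -0.28] -16.0 [ 577.  -126.1]
0.35 [-5.3  -0.21] -20.1 [ 570.  -125.4]
0.42 [-6.   -0.09] -24.1 [ 563.  -124.2]
0.49 [-6.69  0.07] -28.1 [ 556.1 -122.6]
0.56 [-7.37  0.29] -32.1 [ 549.3 -120.4]
0.63 [-8.03  0.55] -36.1 [ 542.7 -117.8]
0.7 [-8.67  0.86] -40.1 [ 536.3 -114.7]
0.77 [-9.29  1.21] -44.1 [ 530.1 -111.2]
0.84 [-9.88  1.6 ] -48.1 [ 524.2 -107.3]
0.91 [-10.44   2.04] -52.1 [ 518.6 -102.9]
0.98 [-10.97   2.51] -56.1 [513.3 -98.2]
1.05 [-11.46   3.02] -60.2 [508.4 -93.1]
1.12 [-11.92   3.56] -64.2 [503.8 -87.7]
1.19 [-12.34   4.13] -68.2 [499.6 -82. ]
1.26 [-12.72   4.73] -72.2 [495.8 -76. ]
1.33 [-13.06   5.36] -76.2 [492.4 -69.7]
1.4 [-13.35   6.  ] -80.2 [489.5 -63.3]
```

Request:
move_arm --motion "-0.6 -0.02 0 0 0 0;-1.1 -0.04 0 0 0 0;-1.4 -0.05 0 0 0 0;-1.6 -0.06 0 0 0 0;-1.8 -0.06 0 0 0 0;-2.0 -0.1 0 0 0 -1;-2.2 -0.14 0 0 0 -2;-2.45 -0.18 0 0 0 -4"

```text
time: 16.1
tool_pos: [597.9, -125.1, 23.6]
tcp_rot: [-90.0, -0.1, -1.3]
ft_force: [3.4, -1.5, 0.3]
finger_gap: 0.2
```

Request:
move_arm --motion "-0.35 -0.04 0 0 0 -2;-0.71 -0.08 0 0 0 -4;-1.06 -0.1 0 0 0 -6;-1.42 -0.11 0 0 0 -8;-1.77 -0.1 0 0 0 -10;-2.13 -0.09 0 0 0 -12;-2.48 -0.06 0 0 0 -14;-2.83 -0.02 0 0 0 -16"

```text
time: 16.77
tool_pos: [570.4, -125.8, 23.7]
tcp_rot: [-90.0, -0.2, -17.4]
ft_force: [8.1, -2.9, -2.8]
finger_gap: -0.2
```

Request:
move_arm --motion "-0.35 0.06 0 0 0 -2;-0.7 0.12 0 0 0 -4;-1.05 0.2 0 0 0 -6;-1.39 0.28 0 0 0 -8;-1.73 0.39 0 0 0 -10;-2.07 0.5 0 0 0 -12;-2.4 0.63 0 0 0 -14;-2.73 0.76 0 0 0 -16;-3.05 0.91 0 0 0 -18;-3.37 1.07 0 0 0 -20"

```text
time: 17.6
tool_pos: [536.8, -115.9, 23.7]
tcp_rot: [-90.0, -0.3, -37.4]
ft_force: [8.3, -7.7, -4.2]
finger_gap: -0.2
```

Request:
move_arm --motion "-0.31 0.17 0 0 0 -2;-0.62 0.35 0 0 0 -4;-0.92 0.54 0 0 0 -6;-1.21 0.74 0 0 0 -8;-1.49 0.96 0 0 0 -10;-1.77 1.18 0 0 0 -12;-2.04 1.41 0 0 0 -14;-2.3 1.65 0 0 0 -16;-2.55 1.9 0 0 0 -18;-2.79 2.16 0 0 0 -20"

```text
time: 18.43
tool_pos: [507.6, -94.0, 23.5]
tcp_rot: [-90.0, -0.1, -57.4]
ft_force: [1.9, -6.1, 0.3]
finger_gap: 0.3
```

Request:
move_arm --motion "-0.23 0.27 0 0 0 -2;-0.46 0.54 0 0 0 -4;-0.67 0.83 0 0 0 -6;-0.88 1.11 0 0 0 -8;-1.07 1.41 0 0 0 -10;-1.26 1.71 0 0 0 -12;-1.43 2.02 0 0 0 -14;-1.43 2.02 0 0 0 -14"

```text
time: 19.1
tool_pos: [492.2, -71.9, 22.7]
tcp_rot: [-90.1, 0.1, -71.3]
ft_force: [-0.5, 0.6, 0.5]
finger_gap: 0.1
```

```bash
python3 - <<'E'
from bench import eyes,readout
from h import *
s=eyes.snapshot("scene");w=eyes.snapshot("wrist")
q=readout.sense();print(q["tool_pos"],q["ft_force"])
cv2.imwrite("pics/c8.png",np.hstack([cv2.resize(s["image"][130:290,170:370],(400,320),interpolation=cv2.INTER_CUBIC),cv2.resize(w["image"],(400,320))]))
E
```

```text
[492.71336181 -72.34825817  22.88914367] [-0.04284446 -1.18753021  0.33037795]
```

View pics/c8.png

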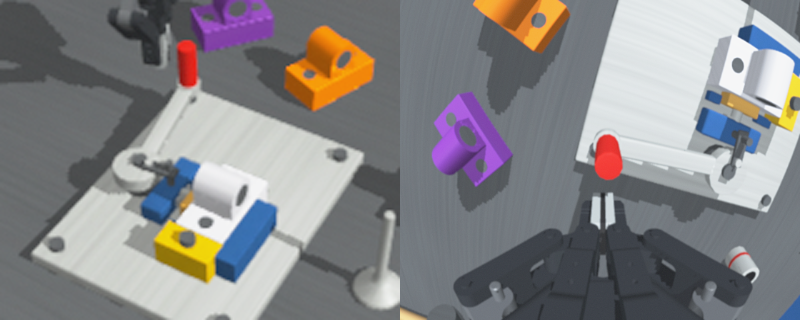

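The lever has snapped over, with its grip towards fixture -x at c8 (187,65) and a gap to the fingers. The jaw is against the bracket. I'll retreat and measure the lever angle.

Request:
move_arm --motion "0 -1 0 0 0 0;0 -2.5 0 0 0 0;0 -4 1 0 0 0;0 -5.5 4 0 0 0;0 -7 7 0 0 0;0 -9 10 0 0 0;0 -11 13 0 0 0;0 -13 15 0 0 0;0 -15 15 0 0 0;0 -15 15 0 0 0"

```text
time: 20.03
tool_pos: [493.8, -227.2, 175.5]
tcp_rot: [-89.9, -0.3, -71.3]
ft_force: [0.7, -0.9, -0.8]
finger_gap: -0.3
```

Request:
move_arm --motion "-2 -4 0 0 0 0;-4 -8 0 0 0 0;-5 -11 0 0 0 0;-5 -13 0 0 0 0;-5 -13 0 0 0 0;-5 -13 0 0 0 0"

```text
time: 20.53
tool_pos: [442.1, -353.3, 172.2]
tcp_rot: [-90.0, 0.1, -71.3]
ft_force: [0.5, -0.2, -0.0]
finger_gap: 0.1
```

```bash
python3 - <<'E'
from bench import eyes,readout
from h import *
t=eyes.snapshot("top");s=eyes.snapshot("scene")
q=readout.sense();print(q["time"],q["tool_pos"],q["ft_force"])
O=np.array([564.8,48.3])
for n,v in(("top",t),("scene",s)):
    hsv=cv2.cvtColor(v["image"],cv2.COLOR_BGR2HSV)
    m=cv2.inRange(hsv,(0,170,90),(6,255,255))|cv2.inRange(hsv,(174,170,90),(180,255,255))
    c,_=cv2.findContours(m,0,2)
    for k in c:
        if cv2.contourArea(k)>25:
            M=cv2.moments(k);u=[M["m10"]/M["m00"],M["m01"]/M["m00"]];f=((ray(v,u,60)-O)@RF)[0];g=f-[15,-74]
            if 70<np.hypot(*g)<130: print(n,f,np.hypot(*g),"a",np.arctan2(-g[0],-g[1]))
cv2.imwrite("pics/c9.png",np.hstack([cv2.resize(t["image"][140:290,210:370],(400,400),interpolation=cv2.INTER_CUBIC),cv2.resize(s["image"][150:310,170:370],(400,400),interpolation=cv2.INTER_CUBIC)]))
E
python3 mv.py
```

```text
20.6333 [ 442.91500423 -351.72734865  172.43887664] [0.62512172 0.34819511 0.10059208]
top [-85.05388274 -70.53534988] 100.11385144410742 a 1.6054103389226857
scene [-84.67033855 -69.40721626] 99.77609958957396 a 1.6168434984436175
px -8.25 12.75 score 0.897 approx mm 28.91156462585034 23.91304347826087
[ 443.17895267 -351.43549736  172.60181367] [-0.04478018  0.31671007  0.16444852]
```

View pics/c9.png

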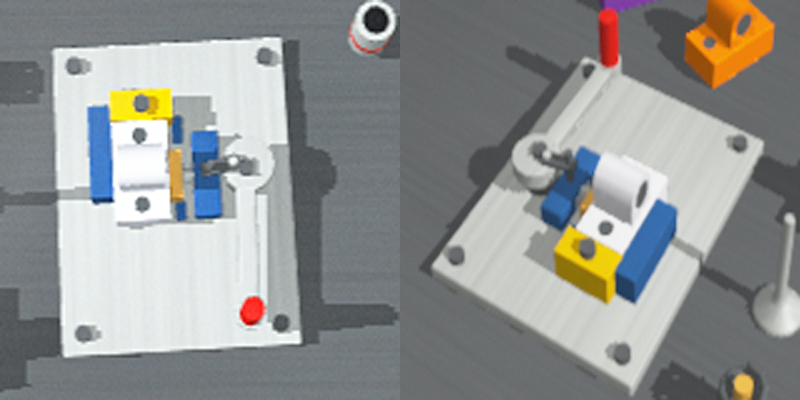

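The lever reads 1.61 rad in both views. The bracket is against the stop at (140,122), clamped to the fence by the jaw at (176,175). The arm is clear, so I'm handing in.

```bash
python3 -c "
from bench import r
print(r.hand_in())"
```

```text
the job is handed in; nothing more can be done
None
```

The bracket is home against the yellow stop and clamped, and I handed the job in at about 21 s of the 58 s allowed; no verdict was reported.

- **Bracket:** I slid it about 28 mm to the stop. I pressed it there with the wrist reading about 14.7 to 16.8 N for over half a second, with the lever still open. A downward component of about 7 N means the force on the stop itself was slightly lower.
- **Lever:** I pushed the grip round its arc with at most about 11 N in the readings taken after each move. It snapped over centre by itself, and I retreated.

**Last checks:**
- The lever angle is 1.61 rad in the top view and 1.62 rad in the scene view.
- The bracket touches the stop and lies against the fence, with the jaw against it.
- The valve, spring and socket look untouched.
- The arm is clear, with wrist force near zero.

**What disagreed or went unmeasured:**
- The real fingertips sat about 29 mm higher than the reported TCP. My first push passed over the bracket's base without touching it. I re-measured from two views and lowered the tool, and the second push worked.
- The cameras disagreed by about 2 mm in y.
- The bracket's travel read as 24 to 29 mm depending on the image axis. Part of that may be the jaw shifting it sideways against the fence.
- I had no reading of the jaw force.

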